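# Start the specimen turntable from its switch boxes

## Task

Start the specimen turntable from the small switch boxes on the bench: push down the raised, white-striped end of the black rocker until it is fully over, then push the blue key fully in so that it stays in, then press the green key fully down and finish while still holding it down with the fingertips. Only press: do not lift, shove or tip any switch box, keep to that order, and never press the red stop button. Leave the specimens, jar, mug and spatula where they are.

Things in the scene. Friction and masses are not known exactly. Their poses are not given: they have to be found in the camera images.
- power_box: white switch box with the black rocker on top, 72 x 72 mm and 45 mm high, about 0.7 kg, standing loose on the table; origin at the centre of its underside, z up. The rocker runs along the box's x axis; its white-striped end lies towards the box's +x. The box may face any way.
- rocker (a joint): angle of the rocker, rad: 0 is off (striped half sloping up by 0.35 rad, other half level), 0.35 is fully over (striped half level, other half up). It stays where it is left; turning it takes about 3 N pressed on the striped half.
- rocker_on_end (a point): point on top of the striped half, 21 mm along it from the pivot (half: 30 mm long, 34 mm wide, stripe 25 mm from the pivot). The pivot is over the box's centre, 49 mm above its underside. The point moves with the rocker: 64 mm above the table when off (the half's end 67 mm); fully over, 57 mm above the table and 21 mm from the box's centre towards its +x.
- blue_box: white switch box with the blue key on top, 72 x 72 mm and 45 mm high, about 0.7 kg, standing loose on the table; origin at the centre of its underside, z up. 
- blue_key (a joint): how far the blue key is pushed in, m: 0 out, 0.008 fully in. It stays where it is pushed, without a spring; pushing takes about 3 N.
- blue_key_top (a point): centre of the blue key's flat top; the key is round, 34 mm wide, at the box's centre; its top is 59 mm above the table when out, 51 mm when fully in.
- green_box: white switch box with the green key on top, 72 x 72 mm and 45 mm high, about 0.7 kg, standing loose on the table; origin at the centre of its underside, z up. 
- green_key (a joint): how far the green key is pressed, m: 0 up, 0.007 fully down. A spring lifts it when let go; it starts to move at 1.5 N, and fully down takes 5 N.
- green_key_top (a point): centre of the green key's flat top; the key is round, 34 mm wide, at the box's centre; its top is 59 mm above the table when up, 52 mm when fully down.
- stop_box: yellow switch box with the red mushroom stop button on top, 72 x 72 mm and 45 mm high, about 0.7 kg, standing loose on the table; origin at the centre of its underside, z up. 
- stop_key (a joint): how far the red stop button is pressed, m: 0 up, 0.006 fully down; it is to be left alone.
- stop_key_top (a point): centre of the top of the red mushroom button, 40 mm wide, 71 mm above the table.
- hub_sample: Bystander: white printed flange: disc 54 mm wide, 8 mm thick, with a 24 mm hub, 26 mm high in all; origin under its centre.
- sample_jar: Bystander: small closed glass jar with black cap, 52 mm wide, 75 mm high; origin under its centre.
- cup: Bystander: white mug, 76 mm wide, 85 mm high, handle at its +y; origin under its centre.
- ring_sample: Bystander: cream ring, 52 mm outside, 30 mm hole, 12 mm high; origin under its centre.
- spatula: Bystander: spatula 160 mm long lying flat along its x; origin on the table under its middle.
- cork_puck: Bystander: cork disc, 38 mm wide, 12 mm high; origin under its centre.
- white_puck: Bystander: white specimen disc, 38 mm wide, 14 mm high; origin under its centre.
Not all that is in view belongs to the job. Leave any purple look-alike of the green_box alone.

How it is judged:
By the outcome, as a careful person would: the job done as asked, in the order asked, and still so for the second after the job is handed in, while the arm keeps its last pose, push and grip.
It also fails if it takes over 51 s, if anything falls off the work surface, if the arm or the gripper's body presses on something with over 40 N, if the wrist force passes 120 N, or if a joint passes its speed limit or range.

## Robot

A 6-joint arm with a two-finger parallel gripper is mounted at the origin on the work surface. World frame = base frame: x ahead of the robot, y to its left, z up, the work surface at z = 0. Lengths are in m, angles in rad, forces in N, time in s.
With the tool pointing down it reaches from about 0.25 to 0.725 m from the base axis. Payload 4 kg.
Tool frame: the origin (TCP) lies at the very end of the fingers, on their centre line; the grasp point (between the pads) lies 19 mm behind it; z points along the fingers, y is the line along which they close (so a half turn about z gives the same grasp; the last joint's range is limited). The gripper opens to 85 mm and grips with 20 to 120 N. Pads are 22 mm wide; open, the fingers measure 114 mm over their backs; the gripper's body (76 mm by 85 mm) begins 54 mm behind the grasp point. The pads swing forward as they close: fully open they stand 13 mm farther back than shut.
Start: joints at [-1.287, 0.241, 0.005, 1.335, 0, 1.571], TCP at [0.14, -0.48, 0.21] pointing down, gripper open.
Joint ranges: [-2.72, 2.72], [-1.05, 1.87], [-1.09, 1.28], [-1.99, 2.15], [-1.42, 1.44], [-3.14, 3.14]. Speed limits (rad/s): [2.79, 2.79, 3.14, 3.14, 3.14, 3.14].

## Interface

Orientations are given as a unit quaternion [x, y, z, w].
In Python, from workcell import bot gives the robot as it stands.
- The arm moves only by the tool carry_out, never from a script. Its argument "increments" is one flat list of numbers, 5 for each row, row after row: the finger opening in cm, from 0 to 8.54, then the shift along the tool's x, y, z in cm, then the turn about the tool's z in rad. A call has exactly 5 rows; each row shifts and turns the commanded pose from where the row before left it, along the tool's axes as they then stand; what a row does not reach is not made up. A row lasts 1/8 s, in which the tool goes at most 62.5 mm and 10.7 degrees, less where a joint would pass 70% of its speed; a pose out of reach is approached as far as the arm can. A call with a gripper value outside its range is refused whole. The fingers move at their own pace and stop on an object; the grip force is fixed at half the most. Time passes only in rows, so rows that do not move let the fingers close, or fill a call up. It gives the time, the measured TCP pose, the force, the opening and the grip force at its end, in the units of the state.
- bot.get_obs(): the state, without advancing time (a new reading comes with each control period).
- bot.camera(name): name is "side" or "top" or "wrist"; returns a dict with "pixels" (420x560x3 uint8, blue, green, red), "range_z" (420x560 float32, m along the optical axis (not along the pixel's ray), 0 where there is no reading), "mtx" (3x3 intrinsics, pixels), "eye" and "attitude" of the camera in the world. Camera axes: x right, y down, z forward; pixel columns grow to the right and rows downward; lengths in m; the calibration is good to about 2 mm. A picture is of the moment at which its call begins.
- bot.job_done(): hands the job in; it is judged then, once.
Trained networks look in a picture, given as the dict that the camera call returned (one of the last four; its "shot" number tells which), for a name from the list of things; names that differ only in an ending like _2 or _b are one class to them, and where a whole thing is asked for, a point or a joint stands for the part that bears it (a point fixed in the world has none). Each returns a list of dicts, best first, with "p" (0 to 1); they miss things now and then, are a little off and sometimes report something else, mostly with a low value. They report only what shows in the picture. A call takes as long as a camera call. They do not tell look-alikes from the thing itself.
- bot.find_in(picture, name): "xyz" ([x, y, z] in m, in the coordinates of the camera as it stood for that picture, good to about 4 mm: the middle of the surface that is visible of it).
- bot.regions_of(picture, name): "mask" (420x560 bool, what is visible of it).
- bot.place_of(picture, name): "xyz" ([x, y, z] in m, in the coordinates of the camera as it stood for that picture, good to about 4 mm: a listed point, or the origin of a listed thing).
The state is a dict: "clock": time; "joint_pos": joint angles; "joint_vel": joint speeds; "tau": joint torques, N m; "eef_pos": TCP position; "tool_rot": TCP orientation; "ft_force": force on the tool from outside, world axes, zero at the start; "ft_torque": the same for the moment, N m; "grip_width": finger opening in m; "grasp_force": force on a finger pad.
Only numpy, scipy, OpenCV 4.12 (cv2) and the standard library are available. Lean on these libraries where they do the work, as an engineer would, in place of code of your own. Each camera call takes 0.05 s, during which the arm holds its last target. There are 200 camera calls.

## Working session

There is one attempt and no reset: what is moved stays moved. The work goes in short steps, Python scripts to look and compute and a tool call to move; the robot and the scene stay as the last step left them, time stands still between calls to the robot, and variables do not carry over. Pictures are saved under pics/ and viewed, at most 10 in all, crops included, and the job is handed in when it is done.

Besides the shell and the picture viewer there is one more tool, called after "Emit:" as name(argument=value, ...) on one line, values as JSON. carry_out: Moves the arm, as the interface text tells. Its arguments: {"type":"object","properties":{"increments":{"type":"array","items":{"type":"number"}}},"required":["increments"]}

```bash
mkdir -p pics; cat > h.py <<'E'
from workcell import bot
import numpy as np, cv2
from scipy.spatial.transform import Rotation as R
def Rm(a):
    a=np.array(a,float)
    return a if a.shape==(3,3) else R.from_quat(a).as_matrix()
def w(p,x): return Rm(p["attitude"])@np.array(x)+np.array(p["eye"])
def px(p,X):
    c=Rm(p["attitude"]).T@(np.array(X)-np.array(p["eye"])); u=p["mtx"]@c; return u[:2]/u[2]
E
python3 - <<'E'
from h import *
t=bot.camera("top"); s=bot.camera("side")
cv2.imwrite("pics/t.png",t["pixels"]); cv2.imwrite("pics/s.png",s["pixels"])
np.set_printoptions(precision=3,suppress=True)
print(t["attitude"],t["eye"])
for n in ["power_box","rocker_on_end","blue_box","blue_key_top","green_box","green_key_top","stop_box","stop_key_top","sample_jar","cup"]:
  for nm,p in(("t",t),("s",s)):
    for d in bot.place_of(p,n)[:3]:
        X=w(p,d["xyz"]); print(n,nm,round(d["p"],2),X,px(p,X).round())
print(bot.get_obs())
E
```

```text
[ 0.708 -0.704  0.047 -0.032] [0.45  0.014 1.079]
power_box t 0.9 [ 0.53  -0.094  0.001] [315. 232.]
power_box t 0.49 [0.545 0.294 0.071] [130. 221.]
power_box s 0.65 [ 0.529 -0.099  0.002] [308. 223.]
rocker_on_end s 0.49 [ 0.516 -0.084  0.063] [309. 207.]
blue_box t 0.82 [ 0.585 -0.336 -0.001] [423. 208.]
blue_box s 0.83 [ 0.58  -0.334  0.002] [345. 180.]
blue_key_top t 0.65 [ 0.577 -0.328  0.064] [429. 208.]
blue_key_top t 0.28 [0.717 0.296 0.002] [140. 147.]
blue_key_top s 0.63 [ 0.578 -0.332  0.062] [347. 162.]
green_box t 0.97 [0.562 0.114 0.004] [221. 217.]
green_box t 0.67 [ 0.415  0.283 -0.001] [142. 284.]
green_box t 0.19 [ 0.577 -0.332  0.061] [431. 208.]
green_box s 0.95 [ 0.561  0.121 -0.001] [234. 263.]
green_box s 0.84 [0.418 0.283 0.   ] [222. 346.]
green_box s 0.65 [ 0.58  -0.331  0.062] [347. 162.]
green_key_top t 0.62 [0.56  0.12  0.061] [215. 215.]
green_key_top t 0.51 [0.418 0.283 0.06 ] [134. 283.]
green_key_top s 0.52 [0.418 0.284 0.062] [218. 324.]
green_key_top s 0.51 [0.563 0.12  0.057] [232. 242.]
stop_box t 0.84 [0.545 0.295 0.002] [138. 224.]
stop_box s 0
[... 194 characters left out ...]
mple_jar t 0.62 [ 0.728 -0.141 -0.003] [335. 144.]
sample_jar s 0.74 [ 0.73  -0.142 -0.003] [263. 189.]
cup t 0.66 [0.715 0.296 0.003] [140. 148.]
cup s 0.95 [0.719 0.299 0.001] [124. 270.]
cup s 0.19 [ 0.575 -0.334  0.06 ] [349. 163.]
{'clock': 1.1, 'joint_pos': array([-1.287,  0.241,  0.005,  1.335,  0.   ,  1.571]), 'joint_vel': array([-0.001,  0.001,  0.002, -0.   , -0.   ,  0.002]), 'tau': array([  0.002, -37.222,  25.27 ,   0.001,   0.   ,  -0.   ]), 'eef_pos': array([ 0.14, -0.48,  0.21]), 'tool_rot': array([ 0.99 ,  0.141,  0.   , -0.   ]), 'ft_force': array([ 0.555,  0.089, -0.198]), 'ft_torque': array([ 0.019, -0.035, -0.011]), 'grasp_force': 0.0, 'grip_width': 0.08538218497332493}
```

View pics/t.png

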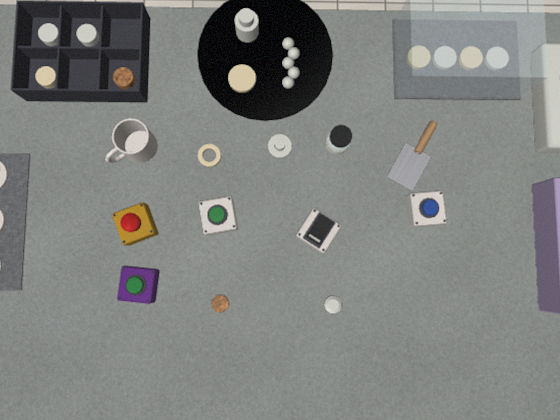

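View pics/s.png

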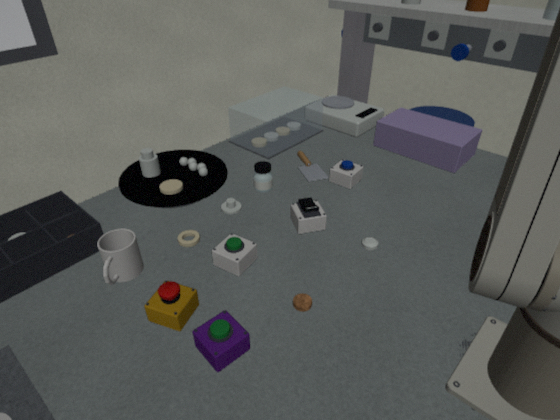

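The top view shows the power box at (319,231), blue at (430,208), and the stop box at (132,223). Two boxes have a green key: a white one at (217,215) and a purple look-alike at (137,285). The white one fits the description. I'll enlarge the view to confirm it and to find the striped end of the rocker.

```bash
python3 - <<'E'
from h import *
np.set_printoptions(precision=4,suppress=True)
t=bot.camera("top"); I=t["pixels"]
a=cv2.resize(I[200:264,287:351],(512,512),interpolation=cv2.INTER_CUBIC)
b=cv2.resize(I[190:305,112:242],(288,255),interpolation=cv2.INTER_CUBIC)
o=np.zeros((512,800,3),np.uint8);o[:,:512]=a;o[:255,512:]=b
cv2.imwrite("pics/c.png",o)
Z=t["range_z"];K=np.linalg.inv(t["mtx"])
v,u=np.mgrid[205:260,290:348];z=Z[v,u]
P=(K@np.stack([u.ravel(),v.ravel(),np.ones(u.size)]))*z.ravel()
P=(Rm(t["attitude"])@P).T+t["eye"]; g=cv2.cvtColor(I,cv2.COLOR_BGR2GRAY)[v,u].ravel()
hz=P[:,2]
top=P[hz>.035]; print("box",top.mean(0),cv2.minAreaRect((top[:,:2]*1000).astype(np.float32)))
bl=P[(hz>.046)&(g<70)]; print("rocker",len(bl),bl.mean(0),cv2.minAreaRect((bl[:,:2]*1000).astype(np.float32)))
hi=P[hz>.058];print("high",len(hi),hi.mean(0),hz.max())
st=P[(hz>.046)&(g>130)&(np.hypot(*(P[:,:2]-top.mean(0)[:2]).T)<.028)]; print("stripe",len(st),st.mean(0))
E
```

```text
box [ 0.5297 -0.0938  0.0584] ((494.64996337890625, -67.59534454345703), (75.80970764160156, 168.95291137695312), 52.69196319580078)
rocker 436 [ 0.5327 -0.0973  0.0611] ((494.4747009277344, -60.512962341308594), (45.94991683959961, 167.21482849121094), 45.1345100402832)
high 337 [ 0.5265 -0.0912  0.0855] 1.0790460890787341
stripe 66 [ 0.5241 -0.0876  0.0547]
```

View pics/c.png

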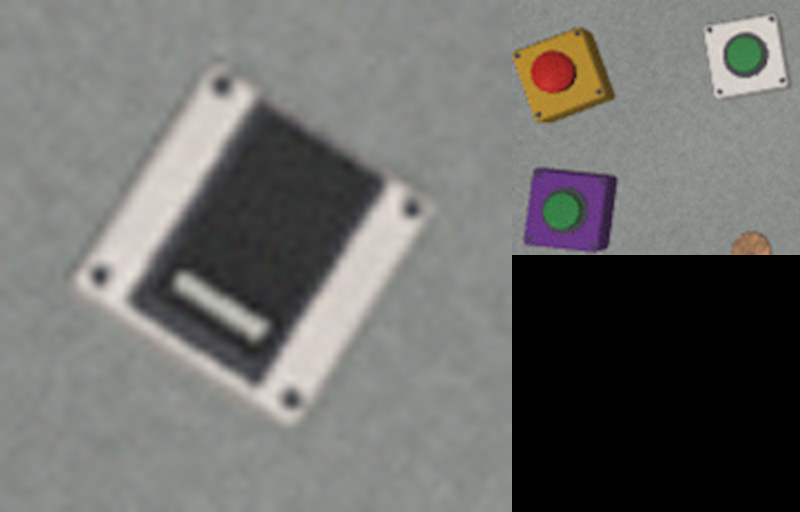

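The crop confirms the white box at (217,215) as green_box; its twin at (137,285) is purple. The stripe is at about (314.8,238.4) and the box's screws centre on (319,230.2). Next I'll turn these into targets.

```bash
cat >> h.py <<'E'
def ray(p,u,z):
    d=Rm(p["attitude"])@np.linalg.inv(p["mtx"])@np.array([u[0],u[1],1.]); e=np.array(p["eye"]); return e+d*(z-e[2])/d[2]
def to(X):
    o=bot.get_obs(); r=Rm(o["tool_rot"]); return r.T@(np.array(X)-o["eef_pos"])*100
E
python3 - <<'E'
from h import *
np.set_printoptions(precision=4,suppress=True)
t=bot.camera("top")
c=ray(t,(319,230.2),.045); s=ray(t,(314.75,238.4),.066)
sc=[ray(t,(287+a/8,200+b/8),.045)[:2] for a,b in((222,85),(411,208),(100,275),(291,398))]
d=sc[2]-sc[0]+sc[3]-sc[1]; d/=np.linalg.norm(d)
print(c,s,np.linalg.norm(s-c),"dir",d, "end",c[:2]+.021*d)
r=Rm(bot.get_obs()["tool_rot"]);print(r)
a=r.T@np.r_[d,0]; print("yaw of d in tool",np.arctan2(a[1],a[0]))
print(to(np.r_[c[:2]+.021*d,.1]))
for nm in "blue_key_top","green_key_top":
    m=max(bot.regions_of(t,nm),key=lambda q:q["p"]); yy,xx=np.nonzero(m["mask"]); print(nm,m["p"],xx.mean(),yy.mean(),len(xx),ray(t,(xx.mean(),yy.mean()),.059))
E
```

```text
[ 0.5299 -0.0974  0.045 ] [ 0.5112 -0.0863  0.066 ] 0.030239484374881498 dir [-0.8425  0.5387] end [ 0.5122 -0.0861]
[[ 0.96  0.28 -0.  ]
 [ 0.28 -0.96 -0.  ]
 [-0.    0.   -1.  ]]
yaw of d in tool -2.2889034787618003
[ 46.7547 -27.3943  11.0187]
blue_key_top 0.75 429.24285714285713 206.6952380952381 210 [ 0.5799 -0.3293  0.059 ]
green_key_top 0.55 134.03619909502262 284.2533936651584 221 [0.4156 0.284  0.059 ]
```

Emit:
carry_out(increments=[0,4.7,-2.7,0,0,0,4.7,-2.7,0,0,0,4.7,-2.7,0,0,0,4.7,-2.7,0,0,0,4.7,-2.7,0,0])

```text
clock: 1.92
eef_pos: [0.3289, -0.2834, 0.2104]
tool_rot: [0.99, 0.141, 0.0, 0.0]
ft_force: [0.3, -0.2, -0.4]
grip_width: 0.0002
grasp_force: 0.0
```

Emit:
carry_out(increments=[0,4.7,-2.7,0,0,0,4.7,-2.7,0,0,0,4.7,-2.7,0,0,0,4.7,-2.7,0,0,0,4.7,-2.7,0,0])

```text
clock: 2.55
eef_pos: [0.5168, -0.0877, 0.2103]
tool_rot: [0.99, 0.142, 0.0, 0.0]
ft_force: [0.0, -0.1, 0.8]
grip_width: 0.0003
grasp_force: 0.0
```

Emit:
carry_out(increments=[0,0,0,0,-0.18,0,0,0,0,-0.18,0,0,0,0,-0.18,0,0,0,0,-0.18,0,0,0,0,0])

```text
clock: 3.18
eef_pos: [0.5156, -0.0892, 0.2102]
tool_rot: [0.877, 0.48, -0.0, -0.0]
ft_force: [0.1, 0.6, -0.5]
grip_width: 0.0001
grasp_force: 0.0
```

```bash
python3 - <<'E'
from h import *
np.set_printoptions(precision=4,suppress=True)
o=bot.get_obs();print(o["clock"],o["joint_pos"],o["eef_pos"],o["ft_force"],o["grip_width"])
r=Rm(o["tool_rot"]);print(r)
a=r.T@np.r_[-.8425,.5387,0]; print(np.arctan2(a[1],a[0])); print(to([.513,-.087,.1]))
E
```

```text
3.175 [-0.1713  0.2869  0.0667  1.3507 -0.      1.9686] [ 0.5156 -0.0892  0.2102] [ 0.1072  0.6172 -0.5342] 0.0001368946040088068
[[ 0.5388  0.8424 -0.0001]
 [ 0.8424 -0.5388  0.    ]
 [-0.     -0.0001 -1.    ]]
-1.570951542969446
[ 0.0436 -0.3361 11.0166]
```

Emit:
carry_out(increments=[0,0,0,0,-0.175,0,0,0,0,-0.175,0,0,0,0,-0.175,0,0,0,0,-0.175,0,0,0,0,-0.175])

```text
clock: 3.8
eef_pos: [0.5156, -0.0892, 0.2102]
tool_rot: [0.589, 0.808, 0.0, 0.0]
ft_force: [-1.1, 0.4, 0.0]
grip_width: 0.0
grasp_force: 0.0
```

Emit:
carry_out(increments=[0,0,0,0,-0.175,0,0,0,0,-0.175,0,0,0,0,-0.175,0,0,0,0,-0.171,0,0.34,0,4,0])

```text
clock: 4.42
eef_pos: [0.5159, -0.088, 0.1729]
tool_rot: [0.281, 0.96, 0.0, 0.004]
ft_force: [0.5, -0.0, -0.9]
grip_width: 0.0
grasp_force: 0.0
```

Emit:
carry_out(increments=[0,0,0,4,0,0,0,0,3,0,0,0,0,2,0,0,0,0,0,0,0,0,0,0,0])

```text
clock: 5.05
eef_pos: [0.5134, -0.0875, 0.0811]
tool_rot: [0.28, 0.96, 0.0, 0.001]
ft_force: [-0.5, 0.8, 0.2]
grip_width: 0.0002
grasp_force: 0.0
```

```bash
python3 - <<'E'
from h import *
np.set_printoptions(precision=4,suppress=True)
print(Rm(bot.get_obs()["tool_rot"])); print(to([.513,-.087,.057]))
for n in("wrist","side"):
    p=bot.camera(n)
    for q in "rocker_on_end","power_box": print(n,q,[(round(d["p"],2),w(p,d["xyz"])) for d in bot.place_of(p,q)[:2]])
    cv2.imwrite(f"pics/{n}1.png",p["pixels"])
E
```

```text
[[-0.8429  0.538   0.0013]
 [ 0.538   0.8429 -0.0002]
 [-0.0013  0.0005 -1.    ]]
[0.0673 0.0186 2.408 ]
wrist rocker_on_end [(0.95, array([ 0.5152, -0.0877,  0.0629]))]
wrist power_box [(0.58, array([ 0.532 , -0.0974,  0.004 ]))]
side rocker_on_end [(0.63, array([ 0.5182, -0.0859,  0.0627]))]
side power_box [(0.66, array([ 0.5314, -0.0989,  0.0019]))]
```

View pics/wrist1.png

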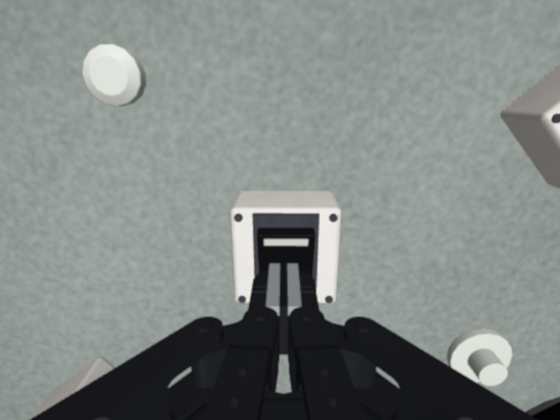

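The wrist view shows the closed fingers centred on the rocker's stripe at (286,242), so I'm pressing down.

Emit:
carry_out(increments=[0,0.1,0,1,0,0,0,0,0.5,0,0,0,0,0.4,0,0,0,0,0.3,0,0,0,0,0.2,0])

```text
clock: 5.98
eef_pos: [0.5119, -0.0868, 0.056]
tool_rot: [0.28, 0.96, -0.0, -0.0]
ft_force: [0.4, 0.7, 0.2]
grip_width: 0.0003
grasp_force: 0.0
```

Emit:
carry_out(increments=[0,0,0,0.1,0,0,0,0,0,0,0,0,0,0,0,0,0,0,0,0,0,0,0,0,0])

```text
clock: 6.6
eef_pos: [0.5119, -0.0868, 0.0553]
tool_rot: [0.28, 0.96, 0.0, 0.0]
ft_force: [0.3, 0.1, -0.4]
grip_width: -0.0002
grasp_force: 0.0
```

Emit:
carry_out(increments=[0,0,0,0.1,0,0,0,0,0.1,0,0,0,0,0,0,0,0,0,0,0,0,0,0,0,0])

```text
clock: 7.22
eef_pos: [0.5119, -0.0869, 0.0532]
tool_rot: [0.28, 0.96, -0.0, 0.0]
ft_force: [0.8, 0.4, -0.8]
grip_width: -0.0003
grasp_force: 0.0
```

```bash
python3 - <<'E'
from h import *
p=bot.camera("wrist");print(bot.get_obs()["ft_force"])
for q in "rocker_on_end","power_box": print(q,[(round(d["p"],2),w(p,d["xyz"])) for d in bot.place_of(p,q)[:2]])
s=bot.camera("side")["pixels"]
o=np.hstack([cv2.resize(p["pixels"][150:350,190:390],(400,400)),cv2.resize(s[170:250,260:340],(400,400),interpolation=2)])
cv2.imwrite("pics/d.png",o)
E
```

```text
[0.4636579  0.29092836 0.18624428]
rocker_on_end [(0.71, array([ 0.51586706, -0.08814134,  0.06102844])), (0.37, array([ 0.3728697 , -0.12986562,  0.00624772]))]
power_box [(0.67, array([ 0.53187343, -0.09766102,  0.00218134])), (0.37, array([ 0.7207006 , -0.01237177, -0.00106451]))]
```

View pics/d.png

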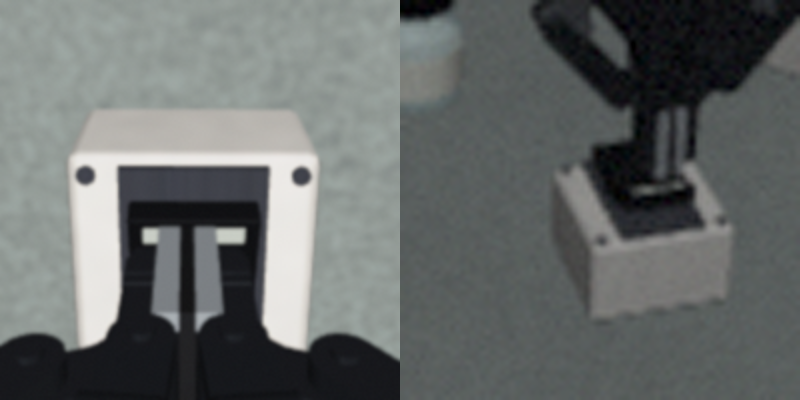

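The fingertips are over the stripe at about (188,235) in the crop, but I feel no force yet, so I'll keep going down until the force rises.

Emit:
carry_out(increments=[0,0,0,0.1,0,0,0,0,0.1,0,0,0,0,0.1,0,0,0,0,0,0,0,0,0,0,0])

```text
clock: 8.05
eef_pos: [0.5119, -0.0869, 0.0502]
tool_rot: [0.28, 0.96, -0.0, -0.0]
ft_force: [0.4, -0.0, -0.2]
grip_width: -0.0001
grasp_force: 0.0
```

Emit:
carry_out(increments=[0,0,0,0.1,0,0,0,0,0.1,0,0,0,0,0.1,0,0,0,0,0,0,0,0,0,0,0])

```text
clock: 8.68
eef_pos: [0.5119, -0.0868, 0.0472]
tool_rot: [0.28, 0.96, 0.0, -0.0]
ft_force: [0.0, 0.3, -0.2]
grip_width: -0.0001
grasp_force: 0.0
```

```bash
python3 - <<'E'
from h import *
np.set_printoptions(precision=4,suppress=True)
p=bot.camera("wrist");o=bot.get_obs();print(o["eef_pos"],o["ft_force"],o["joint_pos"],p["eye"],p["attitude"],px(p,o["eef_pos"]))
for q in "rocker_on_end","power_box": print(q,[(round(d["p"],2),w(p,d["xyz"])) for d in bot.place_of(p,q)[:2]])
Z=p["range_z"]
def pt(u,v): return w(p,np.linalg.inv(p["mtx"])@[u,v,1]*Z[int(v),int(u)])
for v in range(200,300,5): print(v,[pt(u,v) for u in(258,265,276,292,305)])
s=bot.camera("side");print(px(s,o["eef_pos"]))
a=cv2.resize(p["pixels"][170:320,210:360],(400,400),interpolation=2)
cv2.imwrite("pics/e.png",np.hstack([a,cv2.resize(s["pixels"][180:240,280:340],(400,400),interpolation=2)]))
E
```

```text
[ 0.5119 -0.0868  0.0472] [-0.1349  1.2204  0.336 ] [-0.168   0.4077 -0.2104  0.9526 -0.      0.3987] [ 0.4416 -0.0417  0.2119] [0.8642 0.4752 0.0792 0.1452] [282.637  257.3496]
rocker_on_end []
power_box [(0.75, array([ 0.5315, -0.0972,  0.0032])), (0.27, array([ 0.7211, -0.0144, -0.0014]))]
200 [array([ 0.4876, -0.0906,  0.0014]), array([ 0.4902, -0.087 ,  0.0005]), array([ 0.4942, -0.0809,  0.0001]), array([ 0.4996, -0.0718,  0.0012]), array([ 0.504 , -0.0646,  0.0017])]
205 [array([ 0.4906, -0.0928,  0.0006]), array([ 0.4929, -0.0886,  0.0016]), array([ 0.4969, -0.0826,  0.0011]), array([ 0.5028, -0.0738,  0.0003]), array([ 0.5069, -0.0663,  0.0019])]
210 [array([ 0.4906, -0.0917,  0.0125]), array([ 0.4931, -0.0881,  0.0119]), array([ 0.4971, -0.0825,  0.011 ]), array([ 0.5026, -0.074 ,  0.0105]), array([ 0.5069, -0.067 ,  0.0109])]
215 [array([ 0.4913, -0.0915,  0.0204]), array([ 0.4934, -0.0878,  0.021 ]), array([ 0.4969, -0.0821,  0.0213]), array([ 0.5022, -0.074 ,  0.0209]), array([ 0.5067, -0.0675,  0.0201])]
220 [array([ 0.4916, -0.0909,  0.0293]), array([ 0.4935, -0.0873, 
[... 2210 characters left out ...]
 -0.0898,  0.0821]), array([ 0.5017, -0.0835,  0.0886]), array([ 0.5054, -0.0779,  0.0884]), array([ 0.5119, -0.075 ,  0.0818])]
285 [array([ 0.501 , -0.0923,  0.0857]), array([ 0.5022, -0.0894,  0.0866]), array([ 0.5017, -0.0834,  0.0926]), array([ 0.5052, -0.0779,  0.0925]), array([ 0.5113, -0.075 ,  0.0867])]
290 [array([ 0.501, -0.092,  0.09 ]), array([ 0.502 , -0.089 ,  0.0911]), array([ 0.5018, -0.0834,  0.0962]), array([ 0.5055, -0.0782,  0.0955]), array([ 0.5113, -0.0753,  0.0903])]
295 [array([ 0.5008, -0.0915,  0.0943]), array([ 0.5027, -0.0894,  0.0936]), array([ 0.5018, -0.0833,  0.0998]), array([ 0.505 , -0.078 ,  0.0999]), array([ 0.5113, -0.0755,  0.0939])]
[311.3385 213.1903]
```

View pics/e.png

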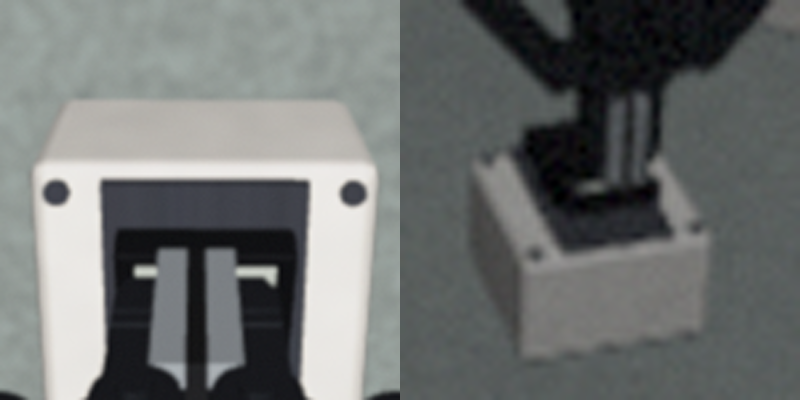

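The wrist depth shows the tips' lower edge at z of about 0.07, just above the rocker, which is still up at about 0.066. The reported TCP is 0.047, so the closed tips sit roughly 2 cm above it. I'll press on using force, not the nominal TCP.

Emit:
carry_out(increments=[0,0,0,0.15,0,0,0,0,0.15,0,0,0,0,0.1,0,0,0,0,0,0,0,0,0,0,0])

```text
clock: 9.5
eef_pos: [0.5115, -0.0866, 0.0432]
tool_rot: [0.28, 0.96, 0.0, -0.0]
ft_force: [-2.3, 1.9, 2.2]
grip_width: 0.0001
grasp_force: 1.5
```

Emit:
carry_out(increments=[0,0,0,0.1,0,0,0,0,0.1,0,0,0,0,0.1,0,0,0,0,0,0,0,0,0,0,0])

```text
clock: 10.12
eef_pos: [0.5126, -0.0873, 0.0401]
tool_rot: [0.28, 0.96, -0.0, 0.001]
ft_force: [0.0, 0.0, -0.5]
grip_width: 0.0001
grasp_force: 0.0
```

```bash
cat > m.py <<'E'
from h import *
np.set_printoptions(precision=4,suppress=True)
f=[]
for i in range(4):
    p=bot.camera("wrist");f.append(bot.get_obs()["ft_force"])
print("F",np.mean(f,0),bot.get_obs()["eef_pos"])
Z=p["range_z"]
for u in(262,276,292,308):
    print(u,[tuple(w(p,np.linalg.inv(p["mtx"])@[u,v,1]*Z[v,u]).round(3)) for v in range(236,285,4)])
E
python3 m.py
```

```text
F [0.304  0.2458 0.1748] [ 0.5123 -0.0871  0.0401]
262 [(np.float64(0.495), np.float64(-0.089), np.float64(0.044)), (np.float64(0.495), np.float64(-0.089), np.float64(0.047)), (np.float64(0.497), np.float64(-0.089), np.float64(0.049)), (np.float64(0.499), np.float64(-0.091), np.float64(0.049)), (np.float64(0.5), np.float64(-0.092), np.float64(0.049)), (np.float64(0.499), np.float64(-0.091), np.float64(0.057)), (np.float64(0.5), np.float64(-0.091), np.float64(0.06)), (np.float64(0.501), np.float64(-0.092), np.float64(0.062)), (np.float64(0.502), np.float64(-0.092), np.float64(0.062)), (np.float64(0.505), np.float64(-0.094), np.float64(0.062)), (np.float64(0.502), np.float64(-0.091), np.float64(0.072)), (np.float64(0.502), np.float64(-0.091), np.float64(0.075)), (np.float64(0.502), np.float64(-0.091), np.float64(0.079))]
276 [(np.float64(0.498), np.float64(-0.082), np.float64(0.044)), (np.float64(0.5), np.float64(-0.083), np.float64(0.046)), (np.float64(0.442), np.float64(-0.042), np.float64(0.205)), (np.float64(0.502), np.float64(-0.085), np.float64(0.049)), (np.float64(0.504), np.flo
[... 1377 characters left out ...]
9), np.float64(-0.069), np.float64(0.045)), (np.float64(0.509), np.float64(-0.07), np.float64(0.049)), (np.float64(0.512), np.float64(-0.071), np.float64(0.048)), (np.float64(0.513), np.float64(-0.072), np.float64(0.05)), (np.float64(0.512), np.float64(-0.072), np.float64(0.056)), (np.float64(0.512), np.float64(-0.072), np.float64(0.06)), (np.float64(0.512), np.float64(-0.073), np.float64(0.064)), (np.float64(0.514), np.float64(-0.074), np.float64(0.062)), (np.float64(0.516), np.float64(-0.075), np.float64(0.063)), (np.float64(0.513), np.float64(-0.074), np.float64(0.071)), (np.float64(0.512), np.float64(-0.074), np.float64(0.077)), (np.float64(0.513), np.float64(-0.074), np.float64(0.078))]
```

The rocker is moving: its end is now at z of about 0.063. The tip offset is about 22 mm. Carrying on down.

Emit:
carry_out(increments=[0,0,0,0.1,0,0,0,0,0.1,0,0,0,0,0.1,0,0,0,0,0.1,0,0,0,0,0,0])

```text
clock: 10.95
eef_pos: [0.5119, -0.0869, 0.036]
tool_rot: [0.28, 0.96, -0.0, 0.0]
ft_force: [0.8, 0.4, -0.2]
grip_width: 0.0003
grasp_force: 0.0
```

Emit:
carry_out(increments=[0,0,0,0.1,0,0,0,0,0.1,0,0,0,0,0,0,0,0,0,0,0,0,0,0,0,0])

```text
clock: 11.58
eef_pos: [0.5121, -0.087, 0.0358]
tool_rot: [0.28, 0.96, -0.0, 0.001]
ft_force: [-4.7, 1.1, 11.4]
grip_width: -0.0002
grasp_force: 6.4
```

The force is 11 N and the tips stopped at 0.0358 + 0.021, about 57 mm, so the rocker is fully over. I'll lift straight up and check it.

Emit:
carry_out(increments=[0,0,0,-0.5,0,0,0,0,-1.5,0,0,0,0,-2.5,0,0,0,0,-2.5,0,0,0,0,0,0])

```text
clock: 12.2
eef_pos: [0.5142, -0.0873, 0.1068]
tool_rot: [0.28, 0.96, 0.0, 0.003]
ft_force: [-0.2, -0.7, -0.3]
grip_width: 0.0001
grasp_force: 0.0
```

```bash
python3 - <<'E'
from h import *
np.set_printoptions(precision=4,suppress=True)
p=bot.camera("wrist");Z=p["range_z"];print(bot.get_obs()["eef_pos"])
for q in "power_box","rocker_on_end": print(q,[(round(d["p"],2),w(p,d["xyz"])) for d in bot.place_of(p,q)[:2]])
c=np.array([.531,-.0975,0]);d=np.array([-.8425,.5387,0])
for s in (.012,.018,.021,.024,.028):
    uv=px(p,c+d*s+[0,0,.057]).round().astype(int)
    print(s,w(p,np.linalg.inv(p["mtx"])@[*uv,1]*Z[uv[1],uv[0]]))
print(to([.579,-.3315,.06]))
E
```

```text
[ 0.513  -0.0871  0.1054]
power_box [(0.6, array([ 0.5275, -0.0984,  0.0043])), (0.38, array([ 0.5149, -0.0884,  0.0553]))]
rocker_on_end [(0.79, array([ 0.5118, -0.0877,  0.0588]))]
0.012 [ 0.5206 -0.0911  0.0577]
0.018 [ 0.5153 -0.0877  0.0584]
0.021 [ 0.513  -0.0863  0.0579]
0.024 [ 0.5102 -0.0845  0.059 ]
0.028 [ 0.507  -0.0824  0.0577]
[-18.8404 -17.0143   4.3526]
```

The striped half is now flat at z of about 0.058, so the rocker is fully over and the box hasn't moved. On to the blue key.

Emit:
carry_out(increments=[0,-3.8,-3.4,0,0,0,-3.8,-3.4,0,0,0,-3.8,-3.4,0,0,0,-3.8,-3.4,0,0,0,-3.6,-3.4,0,0])

```text
clock: 12.98
eef_pos: [0.5788, -0.3324, 0.1024]
tool_rot: [0.28, 0.96, 0.0, -0.001]
ft_force: [-0.0, -0.5, -0.6]
grip_width: -0.0003
grasp_force: 0.0
```

Emit:
carry_out(increments=[0,0,0,2,0,0,0,0,2,0,0,0,0,1,0,0,0,0,0,0,0,0,0,0,0])

```text
clock: 13.6
eef_pos: [0.5797, -0.3312, 0.0549]
tool_rot: [0.279, 0.96, -0.0, 0.001]
ft_force: [1.4, -0.5, 0.1]
grip_width: 0.0001
grasp_force: 0.0
```

```bash
python3 - <<'E'
from h import *
np.set_printoptions(precision=4,suppress=True)
p=bot.camera("wrist");s=bot.camera("side");print(bot.get_obs()["joint_pos"])
for n,q in(("w",p),("s",s)):
  for k in "blue_box","blue_key_top":
    print(n,k,[(round(d["p"],2),w(q,d["xyz"]),to(w(q,d["xyz"]))) for d in bot.place_of(q,k)[:2]])
cv2.imwrite("pics/b.png",p["pixels"][100:350,130:430])
E
```

```text
[-0.5191  0.6651  0.2585  1.1621 -0.      0.0474]
w blue_box [(0.87, array([ 0.581 , -0.3294,  0.0041]), array([0.0289, 0.2319, 5.1302]))]
w blue_key_top [(0.73, array([ 0.5776, -0.3324,  0.0626]), array([ 0.1287, -0.1981, -0.7366]))]
s blue_box [(0.94, array([ 0.5802, -0.3345,  0.0047]), array([-0.2047, -0.2374,  5.0365]))]
s blue_key_top [(0.72, array([ 0.7262, -0.1375, -0.0026]), array([-1.9655, 24.2233,  5.7537])), (0.64, array([ 0.5774, -0.3329,  0.0603]), array([ 0.0987, -0.2473, -0.5434]))]
```

View pics/b.png

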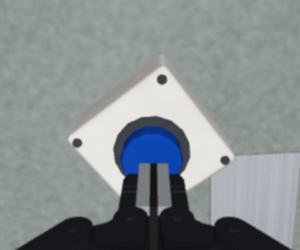

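The blue key at (152,148) in the crop is centred under the fingertips. Pressing it in.

Emit:
carry_out(increments=[0,0,0,1,0,0,0,0,0.4,0,0,0,0,0.2,0,0,0,0,0.2,0,0,0,0,0.2,0])

```text
clock: 14.52
eef_pos: [0.579, -0.3311, 0.0344]
tool_rot: [0.28, 0.96, 0.0, -0.0]
ft_force: [-2.3, 1.7, 3.0]
grip_width: -0.0
grasp_force: 1.4
```

Emit:
carry_out(increments=[0,0,0,0.1,0,0,0,0,0.1,0,0,0,0,0.1,0,0,0,0,0,0,0,0,0,0,0])

```text
clock: 15.15
eef_pos: [0.5796, -0.3314, 0.0311]
tool_rot: [0.28, 0.96, -0.0, 0.0]
ft_force: [0.2, 0.3, 0.8]
grip_width: -0.0
grasp_force: 0.3
```

Emit:
carry_out(increments=[0,0,0,0.1,0,0,0,0,0.1,0,0,0,0,0.1,0,0,0,0,0,0,0,0,0,0,0])

```text
clock: 15.78
eef_pos: [0.5797, -0.3314, 0.03]
tool_rot: [0.28, 0.96, -0.0, 0.001]
ft_force: [-3.5, 1.8, 8.8]
grip_width: 0.0004
grasp_force: 4.3
```

Emit:
carry_out(increments=[0,0,0,0.1,0,0,0,0,0,0,0,0,0,-1,0,0,0,0,-3,0,0,0,0,-4,0])

```text
clock: 16.4
eef_pos: [0.5784, -0.3307, 0.1064]
tool_rot: [0.28, 0.96, 0.0, -0.002]
ft_force: [0.6, 0.2, 0.9]
grip_width: -0.0
grasp_force: 0.0
```

```bash
python3 - <<'E'
from h import *
np.set_printoptions(precision=4,suppress=True)
bot.camera("side");bot.camera("side")
p=bot.camera("wrist");Z=p["range_z"];print(bot.get_obs()["eef_pos"])
for k in "blue_box","blue_key_top": print(k,[(round(d["p"],2),w(p,d["xyz"])) for d in bot.place_of(p,k)[:1]])
b,g,r=p["pixels"].astype(int).transpose(2,0,1)
m=(b>r+50)&(b>90)&(Z>0); m[:100]=0; m=cv2.erode(m.astype(np.uint8),np.ones((3,3)))>0
v,u=np.nonzero(m);P=np.array([w(p,np.linalg.inv(p["mtx"])@[x,y,1]*Z[y,x]) for x,y in zip(u,v)])
P=P[np.hypot(P[:,0]-.579,P[:,1]+.332)<.03]; print(len(P),np.percentile(P,[10,50,90],axis=0))
t=bot.camera("top"); rs=[]
for q in("green_box","green_key_top"): print(q,[(round(d["p"],2),w(t,d["xyz"])) for d in bot.place_of(t,q)[:2]])
print(to([.562,.12,.1]))
E
```

```text
[ 0.5814 -0.3324  0.1104]
blue_box [(0.73, array([ 0.5769, -0.329 ,  0.0027]))]
blue_key_top [(0.96, array([ 0.5736, -0.3309,  0.0499]))]
1390 [[ 0.5678 -0.3423  0.0509]
 [ 0.5786 -0.3313  0.0518]
 [ 0.5895 -0.3206  0.0526]]
green_box [(0.96, array([0.4162, 0.2854, 0.0029])), (0.73, array([0.5583, 0.1135, 0.0036]))]
green_key_top [(0.79, array([0.4152, 0.2825, 0.0598])), (0.66, array([0.5621, 0.1191, 0.0616]))]
[25.5668 37.1445  0.6105]
```

The blue key is fully in, with its top at 0.051–0.052. Now to the green key on the white box.

Emit:
carry_out(increments=[0,2.84,4.13,0,0,0,2.84,4.13,0,0,0,2.84,4.13,0,0,0,2.84,4.13,0,0,0,2.84,4.13,0,0])

```text
clock: 17.42
eef_pos: [0.5694, -0.0791, 0.106]
tool_rot: [0.28, 0.96, -0.0, -0.001]
ft_force: [0.2, 0.8, 0.7]
grip_width: 0.0003
grasp_force: 0.0
```

Emit:
carry_out(increments=[0,2.84,4.13,0,0,0,2.84,4.13,0,0,0,2.84,4.13,0,0,0,2.84,4.13,0,0,0,0,0,1.5,0])

```text
clock: 18.05
eef_pos: [0.5634, 0.1233, 0.0921]
tool_rot: [0.277, 0.961, 0.001, 0.001]
ft_force: [0.2, -0.4, 0.3]
grip_width: -0.0001
grasp_force: 0.0
```

Emit:
carry_out(increments=[0,0,0,2,0,0,0,0,2,0,0,0,0,0,0,0,0,0,0,0,0,0,0,0,0])

```text
clock: 18.68
eef_pos: [0.5639, 0.1194, 0.0531]
tool_rot: [0.28, 0.96, 0.0, 0.001]
ft_force: [0.2, 0.5, 0.8]
grip_width: 0.0001
grasp_force: 0.0
```

```bash
python3 - <<'E'
from h import *
np.set_printoptions(precision=4,suppress=True)
p=bot.camera("wrist");s=bot.camera("side");o=bot.get_obs();print(o["clock"],o["eef_pos"],o["joint_pos"])
for n,q in(("w",p),("s",s)):
  for k in "green_box","green_key_top":
    print(n,k,[(round(d["p"],2),w(q,d["xyz"]),to(w(q,d["xyz"]))) for d in bot.place_of(q,k)[:2]])
cv2.imwrite("pics/g.png",p["pixels"][100:350,130:430])
E
```

```text
18.775 [0.5639 0.1196 0.0531] [ 0.209   0.499  -0.0421  1.028  -0.      0.776 ]
w green_box [(0.9, array([0.5629, 0.1188, 0.0017]), array([ 0.0322, -0.1101,  5.1258]))]
w green_key_top [(0.73, array([0.5635, 0.1228, 0.063 ]), array([ 0.1748,  0.2608, -1.0129]))]
s green_box [(0.84, array([0.5643, 0.1212, 0.0031]), array([0.0171, 0.1675, 4.9589])), (0.65, array([0.4169, 0.2855, 0.0016]), array([21.2707,  6.1204,  5.1034]))]
s green_key_top [(0.74, array([0.4172, 0.2833, 0.0587]), array([21.1126,  5.9536, -0.6202])), (0.45, array([0.5637, 0.1185, 0.061 ]), array([-0.0915, -0.0817, -0.8492]))]
```

View pics/g.png

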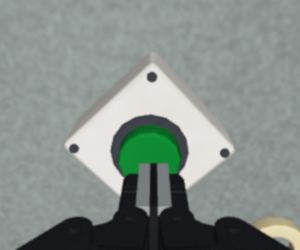

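The white box's green key at (150,148) in the crop is centred. I'll press it and hold.

Emit:
carry_out(increments=[0,0,0,1,0,0,0,0,0.4,0,0,0,0,0.3,0,0,0,0,0.2,0,0,0,0,0.2,0])

```text
clock: 19.6
eef_pos: [0.5625, 0.1195, 0.0312]
tool_rot: [0.28, 0.96, -0.0, -0.001]
ft_force: [-2.8, 0.1, 4.3]
grip_width: -0.0001
grasp_force: 2.4
```

Emit:
carry_out(increments=[0,0,0,0.1,0,0,0,0,0.1,0,0,0,0,0.1,0,0,0,0,0,0,0,0,0,0,0])

```text
clock: 20.23
eef_pos: [0.5626, 0.1196, 0.0308]
tool_rot: [0.28, 0.96, 0.0, 0.0]
ft_force: [-8.2, -2.3, 17.7]
grip_width: 0.0005
grasp_force: 8.9
```

```bash
python3 - <<'E'
from h import *
np.set_printoptions(precision=4,suppress=True)
for i in range(5):
    p=bot.camera("wrist" if i<4 else "side");o=bot.get_obs();print(o["eef_pos"],o["ft_force"])
    if i in(3,4):
        for k in "green_box","green_key_top","power_box","blue_box","stop_box": print(k,[(round(d["p"],2),w(p,d["xyz"])) for d in bot.place_of(p,k)[:2]])
E
```

```text
[0.5627 0.1196 0.0308] [-8.0265 -1.1752 17.7078]
[0.5626 0.1196 0.0307] [-8.6464 -1.6958 18.7918]
[0.5626 0.1196 0.0307] [-9.1983 -1.6875 17.9292]
[0.5627 0.1196 0.0307] [-8.2238 -1.3917 18.627 ]
green_box [(0.63, array([0.5611, 0.1184, 0.0059]))]
green_key_top [(0.79, array([0.5621, 0.1177, 0.0527]))]
power_box [(0.73, array([ 0.5299, -0.0991,  0.002 ]))]
blue_box []
stop_box [(0.88, array([0.5439, 0.2941, 0.0035]))]
[0.5627 0.1196 0.0308] [-9.5423 -1.7189 17.8406]
green_box [(0.94, array([0.4165, 0.2825, 0.0004])), (0.84, array([0.5657, 0.1182, 0.0017]))]
green_key_top [(0.83, array([0.4154, 0.2859, 0.0614])), (0.59, array([0.5619, 0.1174, 0.0497]))]
power_box [(0.86, array([ 0.5323, -0.0991,  0.0031]))]
blue_box [(0.86, array([ 0.5742, -0.3316,  0.0023]))]
stop_box [(0.69, array([0.5408, 0.2938, 0.0024])), (0.46, array([0.5628, 0.1216, 0.0004]))]
```

The force and pose are steady, the green key is held fully down, and all the boxes are where they were. Handing in.

```bash
python3 -c "
from workcell import bot
print(bot.job_done())"
```

```text
the job is handed in; nothing more can be done
None
```

I handed the job in with the rocker fully over, the blue key pushed in and the green key on the white box held fully down at about 18 N, pressed in that order and without touching the red stop button.

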